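# Sort the sample bottles beside the moisture analyser into their trays

## Robot

A 6-joint arm with a two-finger parallel gripper is mounted at the origin on the work surface. World frame = base frame: x ahead of the robot, y to its left, z up, the work surface at z = 0. Lengths are in m, angles in rad, forces in N, time in s.
With the tool pointing down it reaches from about 0.35 to 0.975 m from the base axis. Payload 4.9 kg.
Tool frame: the origin (TCP) lies midway between the tips of the shut fingers; the grasp point (between the pads) lies ctrl.grip_depth behind it (ctrl.grip_depth is the distance from the TCP to the grasp point, in m); z points along the fingers, y is the line along which they close (so a half turn about z gives the same grasp; the last joint's range is limited). The gripper opens to 85 mm and grips with 20 to 120 N. Pads are 22 mm wide; open, the fingers measure 114 mm over their backs; the gripper's body (76 mm by 85 mm) begins 54 mm behind the grasp point. The pads swing forward as they close: fully open they stand 13 mm farther back than shut.
Start: joints at [1.16, 0.053, 1.613, -0, 1.476, -0.119], TCP at [0.18, 0.599, 0.231] pointing down, gripper open.
Joint ranges: [-3.01, 3.01], [-1.01, 2.22], [0.06, 2.58], [-1.02, 4.17], [0.09, 2.62], [-3.14, 3.14]. Speed limits (rad/s): [2.57, 2.57, 3.14, 3.14, 3.14, 3.14].

## Interface

Orientations are given as a rotation vector (axis times angle).
In Python, from station import ctrl, get_image, camera_model gives the robot as it stands. The module is installed in compiled form; this text tells all that it offers.
- The arm moves only by the shell command python3 -m crank 'ROWS' [FORCE]. ROWS is JSON, a list of rows, each a list of 7 numbers: the shift along the tool's x, y, z in mm, then the turn, a rotation vector about the tool's x, y, z in rad, then the opening, from -1 (shut) to 1 (fully open). A call has exactly 10 rows; each row shifts and turns the commanded pose from where the row before left it, along the tool's axes as they then stand; what a row does not reach is not made up. A row lasts 1/12 s, in which the tool goes at most 41.7 mm and 7.16 degrees, less where a joint would pass 70% of its speed; a pose out of reach is approached as far as the arm can. A call with a gripper value outside its range is refused whole. The fingers move at their own pace and stop on an object; FORCE is the grip in N (left out, the last holds). Time passes only in rows, so rows that do not move let the fingers close, or fill a call up. It gives the time, the measured TCP pose, the force, the opening and the grip force at its end, in the units of the state.
- ctrl.get_obs(): the state, without advancing time (a new reading comes with each control period).
- get_image(name): name is "side" or "top" or "wrist"; returns the picture (420x560x3 uint8, red, green, blue); there is no depth.
- camera_model(name): a dict with "vertical_fov" (degrees; the focal length in pixels is half the picture's height over the tangent of half this angle, whatever the lens; pixels are square), "cx", "cy" (the principal point, pixels), "k1" (the pictures are not rectified: a ray, as slopes to the right and down, at radius r is drawn at 1 + k1 r^2 times it, then the intrinsics apply), "R" (3x3) and "t" (3): a world point X has camera coordinates R X + t; the wrist camera has in their place "hand_eye" (4x4, takes a point from camera to tool coordinates, whose origin is the TCP and whose axes are the flange's). Camera axes: x right, y down, z forward; pixel columns grow to the right and rows downward; lengths in m; the calibration is good to about 2 mm. A picture is of the moment at which its call begins: read the wrist's pose just before it. camera_model takes no time and is no camera call.
- ctrl.finish_job(): hands the job in; it is judged then, once.
The state is a dict: "t": time; "q": joint angles; "dq": joint speeds; "effort": joint torques, N m; "tool_pos": TCP position; "tool_rot": TCP orientation; "contact_force": force on the tool from outside, world axes, zero at the start; "wrist_torque": the same for the moment, N m; "opening": finger opening in m; "grip_force": force on a finger pad.
Only numpy, scipy, OpenCV 4.12 (cv2) and the standard library are available. Lean on these libraries where they do the work, as an engineer would, in place of code of your own. Each camera call takes 0.05 s, during which the arm holds its last target. There are 200 camera calls.

## Task

Measuring is over: sort the samples standing in front of you on the bench into their trays, with the two white blue-capped bottles in the blue tray, the two brown black-capped bottles in the yellow tray (one bottle to a bay), and the red-lidded jar in the small red tray. Set each one down upright on the floor of its bay without dropping it or knocking any over, and leave the grey-capped reference bottle and the beaker standing where they are.

Things in the scene. Friction and masses are not known exactly. Their poses are not given: they have to be found in the camera images.
- white_a: First of two alike: round opaque white plastic sample bottle with a bright blue screw cap, standing upright; body diameter 44 mm up to 63 mm height, cap diameter 41 mm, 90 mm tall in all, 70 to 130 g; best gripped across the body 45 to 60 mm above its underside. Origin: centre of its underside, z up along its axis; round, so its yaw means nothing.
- white_b: Second of two alike, may take either bay: round opaque white plastic sample bottle with a bright blue screw cap, standing upright; body diameter 44 mm up to 63 mm height, cap diameter 41 mm, 90 mm tall in all, 70 to 130 g; best gripped across the body 45 to 60 mm above its underside. Origin: centre of its underside, z up along its axis; round, so its yaw means nothing.
- amber_a: First of two alike: round dark brown bottle with a narrower black cap, standing upright; body diameter 40 mm up to 58 mm height, cap diameter 33 mm, 82 mm tall in all, 85 to 155 g; best gripped across the body 40 to 55 mm above its underside. Origin: centre of its underside, z up along its axis; round, so its yaw means nothing.
- amber_b: Second of two alike, may take either bay: round dark brown bottle with a narrower black cap, standing upright; body diameter 40 mm up to 58 mm height, cap diameter 33 mm, 82 mm tall in all, 85 to 155 g; best gripped across the body 40 to 55 mm above its underside. Origin: centre of its underside, z up along its axis; round, so its yaw means nothing.
- red_jar: Squat pale glass jar with a red lid, standing upright; body diameter 50 mm, lid diameter 51 mm from 52 mm height up, 70 mm tall in all, 120 to 210 g; best gripped across body or lid 40 to 60 mm above its underside. Origin: centre of its underside, z up along its axis; its yaw means nothing.
- blue_tray: Blue plastic tray, 78 x 152 mm, with two square open bays in a row and one wall between them. Bays are 70 x 70 mm inside, walls 4 mm thick and 20 mm high from the table, floor 4 mm thick. Fixed to the table (do not try to move it). Origin: centre of its underside, on the table; its y axis runs along the row of bays, whose centres lie at y = +37 and -37 mm, x = 0; the bay floor is at z = 4 mm. Tray yaw is within 0.3 rad of the world axes.
- yellow_tray: Yellow plastic tray, 78 x 152 mm, with two square open bays in a row and one wall between them. Bays are 70 x 70 mm inside, walls 4 mm thick and 20 mm high from the table, floor 4 mm thick. Fixed to the table (do not try to move it). Origin: centre of its underside, on the table; its y axis runs along the row of bays, whose centres lie at y = +37 and -37 mm, x = 0; the bay floor is at z = 4 mm. Tray yaw is within 0.3 rad of the world axes.
- red_tray: Small red plastic tray, 78 x 78 mm, with a single square open bay. Bays are 70 x 70 mm inside, walls 4 mm thick and 20 mm high from the table, floor 4 mm thick. Fixed to the table (do not try to move it). Origin: centre of its underside, on the table; the bay's centre is at x = 0, y = 0, its floor at z = 4 mm. Tray yaw is within 0.3 rad of the world axes.
- reference: Reference bottle, not to be sorted: the same white bottle (44 mm diameter, 90 mm tall) but with a GREY cap; stands loose among the samples and must stay where it is. Origin: centre of its underside.
- beaker: Small open greenish beaker (48 mm diameter at the rim, 70 mm tall), loose, standing among the samples; must stay where it is. Origin: centre of its underside. All else on the bench within reach (spoon near the robot, round metal pan and cork stopper at the sides) is lower than 35 mm and lies clear of the samples and trays; no sample or bystander stands closer than about 75 mm, centre to centre, to another.

How it is judged:
By the outcome, as a careful person would: the job done as asked, in the order asked, and still so for the second after the job is handed in, with the robot touching nothing.
It also fails if it takes over 128 s, if anything falls off the work surface, if the arm or the gripper's body presses on something with over 40 N, if the wrist force passes 120 N, or if a joint passes its speed limit or range.

## Working session

There is one attempt and no reset: what is moved stays moved. The work goes in short steps, Python scripts to look and compute and a shell command to move; the robot and the scene stay as the last step left them, time stands still between calls to the robot, and variables do not carry over. Pictures are saved under pics/ and viewed, at most 14 in all, crops included, and the job is handed in when it is done.

```bash
mkdir -p pics; python3 - <<'E'
from station import ctrl,get_image,camera_model
import cv2,numpy as np
o=ctrl.get_obs();print({k:np.round(v,3).tolist() for k,v in o.items()},ctrl.grip_depth)
for n in("top","side"):
    im=get_image(n);cv2.imwrite(f"pics/{n}0.png",im[:,:,::-1]);m=camera_model(n);print(n,{k:np.round(v,3).tolist() for k,v in m.items()})
print(camera_model("wrist"))
E
```

```text
{'t': 0.0, 'q': [1.16, 0.053, 1.614, 0.0, 1.476, -0.119], 'dq': [0.001, 0.001, -0.0, 0.0, -0.0, 0.0], 'effort': [-0.002, -39.367, -37.018, -0.0, 0.007, -0.0], 'tool_pos': [0.18, 0.598, 0.23], 'tool_rot': [-0.457, -3.108, 0.003], 'contact_force': [0.008, 0.639, 0.175], 'wrist_torque': [-0.014, 0.025, 0.018], 'grip_force': 0.0, 'opening': 0.085} 0.0187
top {'vertical_fov': 47.052, 'cx': 272.378, 'cy': 218.221, 'k1': -0.083, 'R': [[0.106, -0.994, -0.006], [-0.972, -0.103, -0.21], [0.208, 0.029, -0.978]], 't': [-0.039, 0.498, 0.905]}
side {'vertical_fov': 57.792, 'cx': 278.564, 'cy': 208.518, 'k1': -0.08, 'R': [[0.809, -0.588, -0.009], [-0.342, -0.458, -0.821], [0.479, 0.667, -0.571]], 't': [-0.42, 0.193, 0.729]}
{'vertical_fov': 58.43952180944649, 'cx': 284.72833856647486, 'cy': 209.61878662103777, 'k1': -0.09503725125475244, 'hand_eye': array([[ 1.04879699e-04, -9.65286850e-01, -2.61192047e-01,
         6.45636534e-02],
       [ 9.99999789e-01, -6.60622377e-05,  6.45688442e-04,
         4.42261694e-05],
       [-6.40529494e-04, -2.61192060e-01,  9.65286640e-01,
        -1.41268846e-01],
       [ 0.00000000e+00,  0.00000000e+00,  0.00000000e+00,
         1.00000000e+00]])}
```

View pics/top0.png

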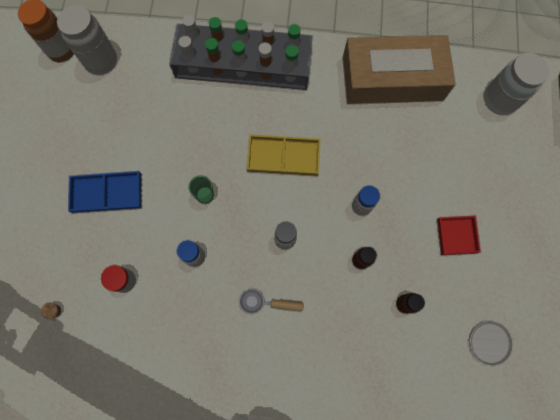

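View pics/side0.png

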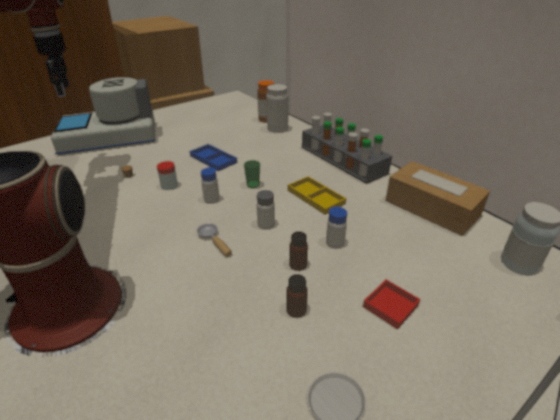

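The top view shows blue caps at (369,196) and (188,251), the red lid at (115,278), and black caps near (368,257) and (414,302). The grey reference is at (286,230) and the beaker at (202,190). The trays are blue (105,192), yellow (284,155) and red (460,235). The side view agrees.

```bash
cat > h.py <<'E'
import numpy as np,cv2
from station import ctrl,get_image,camera_model
from scipy.spatial.transform import Rotation as Ro
def cast(n,uv,z,obs=None):
    m=camera_model(n);f=210/np.tan(np.radians(m["vertical_fov"])/2)
    K=np.array([[f,0,m["cx"]],[0,f,m["cy"]],[0,0,1.]])
    s=cv2.undistortPoints(np.array(uv,float).reshape(-1,1,2),K,np.array([m["k1"],0,0,0.]))[:,0]
    d=np.c_[s,np.ones(len(s))]
    if n=="wrist":
        T=m["hand_eye"];W=Ro.from_rotvec(obs["tool_rot"]).as_matrix()
        R=W@T[:3,:3];c=W@T[:3,3]+obs["tool_pos"]
    else: R=np.array(m["R"]).T;c=-R@np.array(m["t"])
    d=d@R.T
    return (c+d*((z-c[2])/d[:,2])[:,None])[:,:2]
def mask(im,col):
    h,s,v=[c.astype(int) for c in cv2.split(cv2.cvtColor(im,cv2.COLOR_RGB2HSV))]
    m={"blue":(h>105)&(h<125)&(s>150)&(v>50),"red":((h<6)|(h>174))&(s>170)&(v>70),
       "yellow":(h>19)&(h<32)&(s>150)&(v>70),"dark":(v<50)}[col]
    return m.astype(np.uint8)
def blobs(im,col,amin):
    c,_=cv2.findContours(cv2.morphologyEx(mask(im,col),cv2.MORPH_CLOSE,np.ones((3,3))),cv2.RETR_EXTERNAL,cv2.CHAIN_APPROX_NONE)
    return [k for k in c if cv2.contourArea(k)>amin]
E
python3 - <<'E'
from h import *
for n in("top","side"):
  im=cv2.imread(f"pics/{n}0.png")[:,:,::-1].copy()
  for col in("blue","red","yellow","dark"):
    for k in blobs(im,col,80):
        (u,v),(w,h),a=cv2.minAreaRect(k)
        if v>330 or (n=="top" and (v<110)) or (n=="side" and(u<140 or v<140)): continue
        if max(w,h)>(33 if n=="top" else 22) and col!="dark":
            p=cv2.boxPoints(((u,v),(w,h),a)); X=cast(n,k[:,0],.02)*1000
            r=cv2.minAreaRect(X.astype(np.float32))
            print(n,col,"tray",np.round((u,v)),"world mm c,size,ang",np.round(r[0]),np.round(r[1]),round(r[2],1))
        else:
            z={"blue":.076,"red":.061,"dark":.070}.get(col,.02)
            X=cast(n,[(u,v)],z)[0]*1000
            print(n,col,np.round((u,v)),"size",np.round((w,h)),"pos",np.round(X),"r",round(np.hypot(*X)))
print("ref,beaker",np.round(cast("top",[(286,229)],.09)*1000),np.round(cast("top",[(201,186)],.07)*1000))
E
```

```text
top blue [188. 250.] size [19. 19.] pos [414. 169.] r 447
top blue [368. 196.] size [19. 19.] pos [ 560. -169.] r 584
top blue tray [104. 191.] world mm c,size,ang [527. 375.] [ 78. 151.] 9.7
top red [114. 278.] size [24. 24.] pos [347. 307.] r 464
top red tray [459. 235.] world mm c,size,ang [ 512. -371.] [76. 76.] 9.1
top yellow tray [283. 154.] world mm c,size,ang [647.   7.] [ 78. 149.] 2.4
top dark [410. 302.] size [19. 26.] pos [ 361. -262.] r 446
top dark [364. 258.] size [18. 24.] pos [ 437. -168.] r 469
top dark [199. 185.] size [12. 19.] pos [547. 166.] r 571
side blue [338. 212.] size [ 8. 13.] pos [ 569. -158.] r 590
side red tray [392. 301.] world mm c,size,ang [ 508. -377.] [75. 77.] 10.3
side yellow tray [316. 194.] world mm c,size,ang [639.  -3.] [ 88. 159.] 2.1
side dark [297. 284.] size [14. 14.] pos [ 363. -272.] r 453
side dark [298. 240.] size [13. 11.] pos [ 443. -175.] r 476
side dark [380. 169.] size [12. 24.] pos [806. -73.] r 810
ref,beaker [[473. -15.]] [[546. 162.]]
```

Plan: hold tool yaw at 0, so tool x = +Y, tool y = +X and tool z = down. The order is whites, ambers, jar. First I turn the tool and go above the white bottle at (414,169).

```bash
python3 -m crank '[[0,0,0,0,0,0.12,1],[0,0,0,0,0,0.12,1],[0,0,0,0,0,0.12,1],[0,0,0,0,0,0.12,1],[0,0,0,0,0,0.12,1],[0,0,0,0,0,0.12,1],[0,0,0,0,0,0.12,1],[0,0,0,0,0,0.12,1],[0,0,0,0,0,0.12,1],[0,0,0,0,0,0.12,1]]' 40
python3 -m crank '[[0,0,0,0,0,0.079,1],[-30,16,0,0,0,0,1],[-30,16,0,0,0,0,1],[-30,16,0,0,0,0,1],[-30,16,0,0,0,0,1],[-30,16,0,0,0,0,1],[-30,16,0,0,0,0,1],[-30,16,0,0,0,0,1],[-30,16,0,0,0,0,1],[-30,16,0,0,0,0,1]]'
python3 -m crank '[[-30,18,0,0,0,0,1],[-30,18,0,0,0,0,1],[-30,18,0,0,0,0,1],[-30,18,0,0,0,0,1],[-30,18,0,0,0,0,1],[-10,0,0,0,0,0,1],[0,0,0,0,0,0,1],[0,0,0,0,0,0,1],[0,0,0,0,0,0,1],[0,0,0,0,0,0,1]]'
cat > look.py <<'E'
import sys
from h import *
# look.py NAME COLOUR Z AMIN: wrist picture, cap blobs -> world mm at height Z, offset from TCP in tool axes
name,col,z,amin=sys.argv[1],sys.argv[2],float(sys.argv[3]),float(sys.argv[4])
o=ctrl.get_obs();im=get_image("wrist");cv2.imwrite(f"pics/{name}.png",im[:,:,::-1])
W=Ro.from_rotvec(o["tool_rot"]).as_matrix();print("tcp",np.round(o["tool_pos"],4)*1000,"tool y yaw deg",round(np.degrees(np.arctan2(W[1,1],W[0,1])),1),"t",round(o["t"],1))
for k in blobs(im,col,amin):
    X=cast("wrist",k[:,0],z,o)*1000
    r=cv2.minAreaRect(X.astype(np.float32));c,rad=cv2.minEnclosingCircle(X.astype(np.float32))
    d=np.r_[np.array(r[0])-np.array(o["tool_pos"])[:2]*1000,0]@W
    print(col,"px",np.round(k[:,0].mean(0)),"c",np.round(r[0],1),"size",np.round(r[1]),"ang",round(r[2],1),"circ",np.round(c),round(2*rad),"go tool xy",np.round(d[:2],1))
E
python3 look.py w1 blue 0.09 300
```

```text
t: 0.93
tool_pos: [0.1797, 0.5982, 0.2305]
tool_rot: [2.139, 2.301, -0.002]
contact_force: [0.0, 0.5, -0.7]
opening: 0.0858
grip_force: 0.0
t: 1.77
tool_pos: [0.3239, 0.3269, 0.2308]
tool_rot: [-2.221, -2.222, 0.001]
contact_force: [0.4, 0.2, -0.2]
opening: 0.0855
grip_force: 0.0
t: 2.6
tool_pos: [0.4132, 0.1697, 0.2312]
tool_rot: [-2.219, -2.223, -0.0]
contact_force: [-0.0, -0.1, -0.4]
opening: 0.0855
grip_force: 0.0
tcp [413.2 169.7 231.2] tool y yaw deg 0.1 t 2.6
blue px [285. 199.] c [414.8 167.3] size [37. 38.] ang 0.1 circ [415. 168.] 39 go tool xy [-2.4  1.6]
blue px [429.  18.] c [513.6 301.6] size [62. 31.] ang 9.7 circ [513. 302.] 68 go tool xy [131.7 100.7]
```

View pics/w1.png

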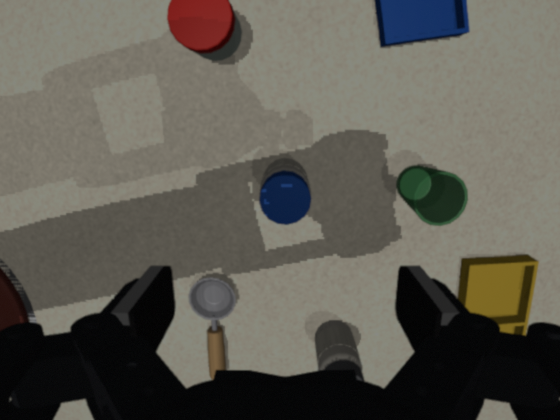

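The blue cap sits at (285,199), and its world position of (415,168) agrees with the top view. Descend, grip and lift.

```bash
python3 -m crank '[[-2,1,29,0,0,0,1],[0,0,29,0,0,0,1],[0,0,29,0,0,0,1],[0,0,29,0,0,0,1],[0,0,29,0,0,0,1],[0,0,29,0,0,0,1],[0,0,27,0,0,0,1],[0,0,0,0,0,0,1],[0,0,0,0,0,0,1],[0,0,0,0,0,0,1]]'
python3 -m crank '[[0,0,0,0,0,0,-1],[0,0,0,0,0,0,-1],[0,0,0,0,0,0,-1],[0,0,0,0,0,0,-1],[0,0,0,0,0,0,-1],[0,0,0,0,0,0,-1],[0,0,0,0,0,0,-1],[0,0,0,0,0,0,-1],[0,0,0,0,0,0,-1],[0,0,0,0,0,0,-1]]' 40
python3 -m crank '[[0,0,-8,0,0,0,-1],[0,0,-15,0,0,0,-1],[0,0,-20,0,0,0,-1],[0,0,-20,0,0,0,-1],[0,0,-20,0,0,0,-1],[0,0,-20,0,0,0,-1],[0,0,-17,0,0,0,-1],[0,0,0,0,0,0,-1],[0,0,0,0,0,0,-1],[0,0,0,0,0,0,-1]]'
```

```text
t: 3.48
tool_pos: [0.4157, 0.1673, 0.0319]
tool_rot: [2.219, 2.222, 0.003]
contact_force: [-0.5, -0.9, 0.3]
opening: 0.0854
grip_force: 0.0
t: 4.32
tool_pos: [0.4159, 0.1668, 0.032]
tool_rot: [2.221, 2.221, 0.003]
contact_force: [-3.0, 0.6, 6.5]
opening: 0.0429
grip_force: 41.1
t: 5.15
tool_pos: [0.414, 0.1663, 0.1491]
tool_rot: [-2.221, -2.221, 0.002]
contact_force: [-0.4, 0.4, -0.4]
opening: 0.043
grip_force: 40.9
```

```bash
python3 -m crank '[[15,7,0,0,0,0,-1],[26,11,0,0,0,0,-1],[28,12,0,0,0,0,-1],[29,13,0,0,0,0,-1],[29,13,0,0,0,0,-1],[29,13,0,0,0,0,-1],[29,13,0,0,0,0,-1],[28,12,0,0,0,0,-1],[20,8,0,0,0,0,-1],[12,5,0,0,0,0,-1]]'
python3 -m crank '[[0,0,0,0,0,0,-1],[0,0,0,0,0,0,-1],[0,0,0,0,0,0,-1],[0,0,0,0,0,0,-1],[0,0,0,0,0,0,-1],[0,0,0,0,0,0,-1],[0,0,0,0,0,0,-1],[0,0,0,0,0,0,-1],[0,0,0,0,0,0,-1],[0,0,0,0,0,0,-1]]'
python3 look.py w2 blue 0.02 300
```

```text
t: 5.98
tool_pos: [0.5212, 0.4131, 0.1472]
tool_rot: [-2.219, -2.222, 0.005]
contact_force: [-1.2, -0.7, -1.2]
opening: 0.0427
grip_force: 40.9
t: 6.82
tool_pos: [0.5218, 0.4115, 0.1504]
tool_rot: [2.221, 2.221, 0.0]
contact_force: [0.2, -0.0, -0.8]
opening: 0.0429
grip_force: 40.9
tcp [521.8 411.5 150.4] tool y yaw deg -0.0 t 6.8
blue px [284. 339.] c [523.2 295.7] size [ 81. 119.] ang 90.0 circ [523. 281.] 120 go tool xy [-115.9    1.4]
blue px [291. 193.] c [524.6 405.1] size [76. 93.] ang 9.8 circ [525. 406.] 116 go tool xy [-6.4  2.8]
```

View pics/w2.png

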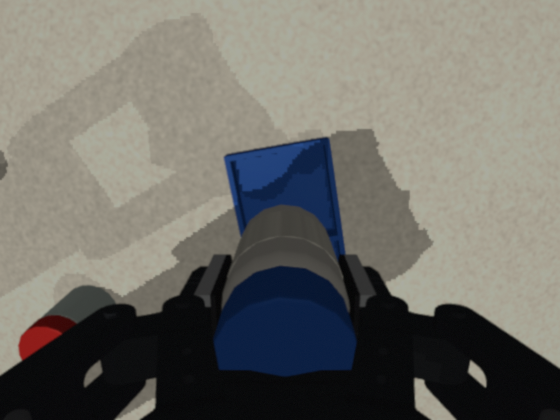

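The bottle is held upright over the far bay. The tray's far rim corners are at about (226,155) and (328,138), and I'll check the bay centre from those.

```bash
python3 - <<'E'
from h import *
o=ctrl.get_obs();P=cast("wrist",[(226,155),(328,138)],.02,o)*1000
e=P[1]-P[0];L=np.hypot(*e);e/=L;n=np.array([e[1],-e[0]])
print(np.round(P),round(L),"yaw",round(np.degrees(np.arctan2(e[1],e[0])),1),"bays",np.round(P.mean(0)+n*39),np.round(P.mean(0)+n*113))
E
```

```text
[[481. 445.]
 [554. 457.]] 75 yaw 9.4 bays [524. 412.] [536. 339.]
```

```bash
python3 -m crank '[[0,2,15,0,0,0,-1],[0,0,22,0,0,0,-1],[0,0,22,0,0,0,-1],[0,0,20,0,0,0,-1],[0,0,15,0,0,0,-1],[0,0,10,0,0,0,-1],[0,0,6,0,0,0,-1],[0,0,0,0,0,0,-1],[0,0,0,0,0,0,-1],[0,0,0,0,0,0,-1]]'
python3 -m crank '[[0,0,1,0,0,0,-1],[0,0,0,0,0,0,-1],[0,0,1,0,0,0,-1],[0,0,0,0,0,0,-1],[0,0,1,0,0,0,-1],[0,0,0,0,0,0,-1],[0,0,1,0,0,0,-1],[0,0,0,0,0,0,-1],[0,0,0,0,0,0,-1],[0,0,0,0,0,0,-1]]'
```

```text
t: 7.7
tool_pos: [0.5248, 0.4122, 0.0419]
tool_rot: [2.221, 2.221, 0.004]
contact_force: [0.9, -0.5, -1.0]
opening: 0.043
grip_force: 40.9
t: 8.53
tool_pos: [0.5238, 0.4115, 0.0363]
tool_rot: [-2.221, -2.221, 0.0]
contact_force: [-0.2, 0.1, -0.6]
opening: 0.0424
grip_force: 41.0
```

```bash
python3 -m crank '[[0,0,0.5,0,0,0,-1],[0,0,0,0,0,0,-1],[0,0,0.5,0,0,0,-1],[0,0,0,0,0,0,-1],[0,0,0,0,0,0,-1],[0,0,0,0,0,0,-1],[0,0,0,0,0,0,-1],[0,0,0,0,0,0,-1],[0,0,0,0,0,0,-1],[0,0,0,0,0,0,-1]]'
```

```text
t: 9.37
tool_pos: [0.5239, 0.4117, 0.036]
tool_rot: [2.221, 2.222, 0.0]
contact_force: [-2.7, -0.8, 5.3]
opening: 0.0432
grip_force: 41.4
```

Contact felt at 5 N. Release, rise, and go above the second white bottle.

```bash
python3 -m crank '[[0,0,0,0,0,0,0.4],[0,0,0,0,0,0,0.7],[0,0,0,0,0,0,1],[0,0,0,0,0,0,1],[0,0,-10,0,0,0,1],[0,0,-25,0,0,0,1],[0,0,-35,0,0,0,1],[0,0,-38,0,0,0,1],[0,0,-38,0,0,0,1],[0,0,-35,0,0,0,1]]'
python3 -m crank '[[-20,0,-14,0,0,0,1],[-30,2,0,0,0,0,1],[-32,2,0,0,0,0,1],[-32,2,0,0,0,0,1],[-32,2,0,0,0,0,1],[-32,2,0,0,0,0,1],[-32,2,0,0,0,0,1],[-32,2,0,0,0,0,1],[-32,2,0,0,0,0,1],[-32,2,0,0,0,0,1]]'
python3 -m crank '[[-32,2,0,0,0,0,1],[-32,2,0,0,0,0,1],[-32,2,0,0,0,0,1],[-32,2,0,0,0,0,1],[-32,2,0,0,0,0,1],[-32,2,0,0,0,0,1],[-32,2,0,0,0,0,1],[-32,2,0,0,0,0,1],[-19,2,0,0,0,0,1],[0,0,0,0,0,0,1]]'
python3 -m crank '[[0,0,0,0,0,0,1],[0,0,0,0,0,0,1],[0,0,0,0,0,0,1],[0,0,0,0,0,0,1],[0,0,0,0,0,0,1],[0,0,0,0,0,0,1],[0,0,0,0,0,0,1],[0,0,0,0,0,0,1],[0,0,0,0,0,0,1],[0,0,0,0,0,0,1]]'
python3 look.py w3 blue 0.09 300
python3 -c "
from h import *
cv2.imwrite('pics/top1.png',get_image('top')[:,:,::-1])"
```

```text
t: 10.2
tool_pos: [0.5239, 0.4116, 0.2196]
tool_rot: [2.221, 2.221, 0.003]
contact_force: [-0.6, 0.5, 0.3]
opening: 0.0856
grip_force: 0.0
t: 11.03
tool_pos: [0.5417, 0.1041, 0.2312]
tool_rot: [2.221, 2.221, 0.002]
contact_force: [0.9, 1.3, -0.1]
opening: 0.0857
grip_force: 0.0
t: 11.87
tool_pos: [0.5598, -0.173, 0.231]
tool_rot: [2.225, 2.215, -0.001]
contact_force: [-0.2, 0.8, 0.5]
opening: 0.0858
grip_force: 0.0
t: 12.7
tool_pos: [0.5598, -0.1694, 0.2303]
tool_rot: [-2.221, -2.221, 0.0]
contact_force: [0.1, 0.2, -0.7]
opening: 0.0853
grip_force: 0.0
tcp [ 559.8 -169.4  230.3] tool y yaw deg 0.0 t 12.7
blue px [281. 194.] c [ 558.7 -168. ] size [39. 38.] ang 90.0 circ [ 558. -168.] 40 go tool xy [ 1.4 -1.1]
```

View pics/top1.png

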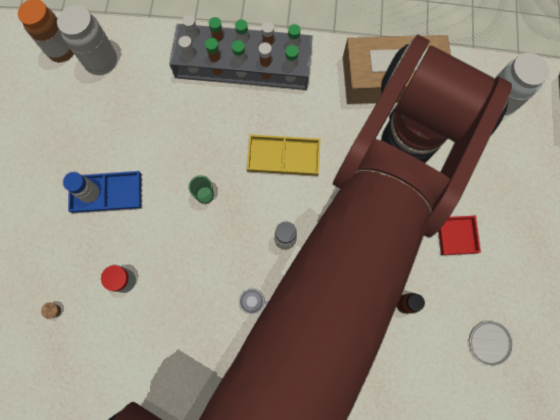

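The first white bottle stands upright in the far blue bay, at pixel (80,188). Pick the second and carry it to the near bay at (536,339).

```bash
python3 -m crank '[[1,-1,29,0,0,0,1],[0,0,29,0,0,0,1],[0,0,29,0,0,0,1],[0,0,29,0,0,0,1],[0,0,29,0,0,0,1],[0,0,29,0,0,0,1],[0,0,24,0,0,0,1],[0,0,0,0,0,0,1],[0,0,0,0,0,0,1],[0,0,0,0,0,0,1]]'
python3 -m crank '[[0,0,0,0,0,0,-1],[0,0,0,0,0,0,-1],[0,0,0,0,0,0,-1],[0,0,0,0,0,0,-1],[0,0,0,0,0,0,-1],[0,0,0,0,0,0,-1],[0,0,0,0,0,0,-1],[0,0,0,0,0,0,-1],[0,0,0,0,0,0,-1],[0,0,0,0,0,0,-1]]' 40
python3 -m crank '[[0,0,-8,0,0,0,-1],[0,0,-15,0,0,0,-1],[0,0,-20,0,0,0,-1],[0,0,-20,0,0,0,-1],[0,0,-20,0,0,0,-1],[0,0,-20,0,0,0,-1],[0,0,-17,0,0,0,-1],[0,0,0,0,0,0,-1],[0,0,0,0,0,0,-1],[0,0,0,0,0,0,-1]]'
```

```text
t: 13.63
tool_pos: [0.5599, -0.169, 0.034]
tool_rot: [2.22, 2.22, 0.001]
contact_force: [-0.4, -0.1, 0.7]
opening: 0.0857
grip_force: 0.0
t: 14.47
tool_pos: [0.5599, -0.1689, 0.034]
tool_rot: [2.22, 2.22, 0.001]
contact_force: [-0.7, -0.1, 6.1]
opening: 0.043
grip_force: 41.5
t: 15.3
tool_pos: [0.558, -0.168, 0.1509]
tool_rot: [-2.22, -2.22, 0.001]
contact_force: [-0.6, 1.2, -0.4]
opening: 0.0424
grip_force: 40.8
```

```bash
python3 -m crank '[[12,0,0,0,0,0,-1],[22,-1,0,0,0,0,-1],[28,-1,0,0,0,0,-1],[30,-1,0,0,0,0,-1],[30,-1,0,0,0,0,-1],[30,-1,0,0,0,0,-1],[30,-1,0,0,0,0,-1],[30,-2,0,0,0,0,-1],[30,-2,0,0,0,0,-1],[30,-2,0,0,0,0,-1]]'
python3 -m crank '[[30,-1,0,0,0,0,-1],[30,-1,0,0,0,0,-1],[30,-1,0,0,0,0,-1],[30,-1,0,0,0,0,-1],[30,-1,0,0,0,0,-1],[30,-2,0,0,0,0,-1],[25,-2,0,0,0,0,-1],[18,-1,0,0,0,0,-1],[12,0,0,0,0,0,-1],[0,0,0,0,0,0,-1]]'
python3 -m crank '[[0,0,0,0,0,0,-1],[0,0,0,0,0,0,-1],[0,0,0,0,0,0,-1],[0,0,0,0,0,0,-1],[0,0,0,0,0,0,-1],[0,0,0,0,0,0,-1],[0,0,0,0,0,0,-1],[0,0,0,0,0,0,-1],[0,0,0,0,0,0,-1],[0,0,0,0,0,0,-1]]'
```

```text
t: 16.13
tool_pos: [0.5451, 0.1057, 0.1505]
tool_rot: [-2.22, -2.22, 0.003]
contact_force: [1.2, 0.3, -0.9]
opening: 0.0426
grip_force: 40.8
t: 16.97
tool_pos: [0.5353, 0.3406, 0.1507]
tool_rot: [-2.217, -2.224, 0.003]
contact_force: [-0.7, 1.0, -1.7]
opening: 0.0423
grip_force: 40.8
t: 17.8
tool_pos: [0.5368, 0.3386, 0.1523]
tool_rot: [-2.221, -2.221, 0.0]
contact_force: [0.0, -0.3, -2.0]
opening: 0.0428
grip_force: 40.8
```

```bash
python3 -m crank '[[0,0,15,0,0,0,-1],[0,0,22,0,0,0,-1],[0,0,22,0,0,0,-1],[0,0,20,0,0,0,-1],[0,0,15,0,0,0,-1],[0,0,10,0,0,0,-1],[0,0,6,0,0,0,-1],[0,0,2,0,0,0,-1],[0,0,0,0,0,0,-1],[0,0,0,0,0,0,-1]]'
python3 -m crank '[[0,0,1,0,0,0,-1],[0,0,0,0,0,0,-1],[0,0,1,0,0,0,-1],[0,0,0,0,0,0,-1],[0,0,1,0,0,0,-1],[0,0,0,0,0,0,-1],[0,0,0,0,0,0,-1],[0,0,0,0,0,0,-1],[0,0,0,0,0,0,-1],[0,0,0,0,0,0,-1]]'
```

```text
t: 18.63
tool_pos: [0.5376, 0.339, 0.0415]
tool_rot: [2.221, 2.221, 0.003]
contact_force: [0.4, -0.6, -0.3]
opening: 0.0426
grip_force: 40.8
t: 19.47
tool_pos: [0.537, 0.3388, 0.038]
tool_rot: [2.221, 2.221, 0.001]
contact_force: [-1.9, 0.4, 5.7]
opening: 0.0426
grip_force: 41.4
```

Contact. Release, rise, and go above the nearer amber bottle at (437,-168).

```bash
python3 -m crank '[[0,0,0,0,0,0,0.4],[0,0,0,0,0,0,0.7],[0,0,0,0,0,0,1],[0,0,0,0,0,0,1],[0,0,-10,0,0,0,1],[0,0,-25,0,0,0,1],[0,0,-35,0,0,0,1],[0,0,-38,0,0,0,1],[0,0,-38,0,0,0,1],[0,0,-35,0,0,0,1]]'
python3 -m crank '[[-20,-2,-12,0,0,0,1],[-30,-6,0,0,0,0,1],[-30,-6,0,0,0,0,1],[-30,-6,0,0,0,0,1],[-30,-6,0,0,0,0,1],[-30,-6,0,0,0,0,1],[-30,-6,0,0,0,0,1],[-30,-6,0,0,0,0,1],[-30,-6,0,0,0,0,1],[-30,-6,0,0,0,0,1]]'
python3 -m crank '[[-30,-6,0,0,0,0,1],[-30,-6,0,0,0,0,1],[-30,-6,0,0,0,0,1],[-30,-6,0,0,0,0,1],[-30,-6,0,0,0,0,1],[-30,-6,0,0,0,0,1],[-30,-6,0,0,0,0,1],[-7,-2,0,0,0,0,1],[0,0,0,0,0,0,1],[0,0,0,0,0,0,1]]'
python3 -m crank '[[0,0,0,0,0,0,1],[0,0,0,0,0,0,1],[0,0,0,0,0,0,1],[0,0,0,0,0,0,1],[0,0,0,0,0,0,1],[0,0,0,0,0,0,1],[0,0,0,0,0,0,1],[0,0,0,0,0,0,1],[0,0,0,0,0,0,1],[0,0,0,0,0,0,1]]'
python3 look.py w4 dark 0.082 300
python3 -c "
from h import *
cv2.imwrite('pics/top2.png',get_image('top')[120:280,30:320,::-1])"
```

```text
t: 20.3
tool_pos: [0.5369, 0.3386, 0.2215]
tool_rot: [2.221, 2.221, 0.003]
contact_force: [1.3, 0.5, 0.5]
opening: 0.0854
grip_force: 0.0
t: 21.13
tool_pos: [0.4803, 0.0473, 0.2311]
tool_rot: [2.22, 2.221, 0.001]
contact_force: [1.1, -0.4, 0.9]
opening: 0.0855
grip_force: 0.0
t: 21.97
tool_pos: [0.4368, -0.1682, 0.2307]
tool_rot: [2.222, 2.22, 0.001]
contact_force: [0.0, 0.8, 0.4]
opening: 0.0854
grip_force: 0.0
t: 22.8
tool_pos: [0.4368, -0.1685, 0.2303]
tool_rot: [-2.222, -2.221, 0.0]
contact_force: [0.3, -0.2, 0.6]
opening: 0.0852
grip_force: 0.0
tcp [ 436.8 -168.5  230.3] tool y yaw deg -0.0 t 22.8
dark px [348. 327.] c [ 494.7 -288.1] size [59.  7.] ang 8.7 circ [ 495. -289.] 60 go tool xy [-119.7   57.9]
dark px [283. 368.] c [ 431.3 -321.8] size [597. 182.] ang 0.2 circ [ 432. -413.] 597 go tool xy [-153.3   -5.4]
dark px [208. 289.] c [ 371.7 -252.6] size [69. 34.] ang 70.0 circ [ 373. -253.] 69 go tool xy [-84.2 -65. ]
dark px [291. 193.] c [ 442.7 -168. ] size [35. 45.] ang 20.2 circ [ 443. -168.] 46 go tool xy [0.4 6. ]
```

View pics/w4.png

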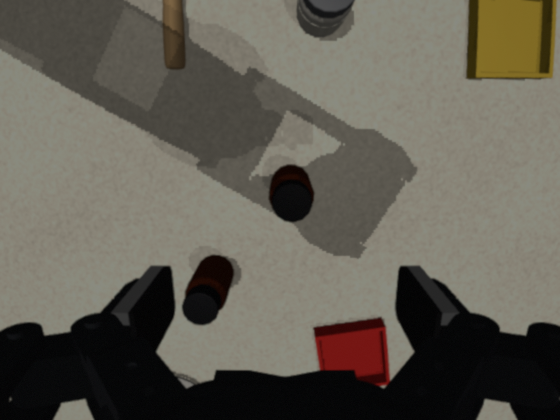

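View pics/top2.png

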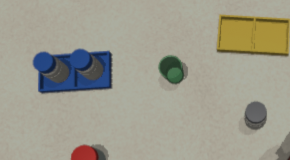

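Both white bottles stand upright in the blue tray. In the wrist view the amber cap top is centred at about (291,201), and the other amber cap at (202,306).

```bash
python3 - <<'E'
from h import *
o=ctrl.get_obs()
print(np.round(cast("wrist",[(291,201),(202,306),(275,200),(307,200)],.082,o)*1000), np.round(cast("wrist",[(477,78),(553,78)],.02,o)*1000))
E
```

```text
[[ 443. -174.]
 [ 366. -268.]
 [ 431. -173.]
 [ 456. -173.]] [[615. -72.]
 [692. -69.]]
```

Amber a is at (443,-174), which agrees with the side view. The yellow bays are near (650,-31) and (647,43).

```bash
python3 -m crank '[[-5,6,29,0,0,0,1],[0,0,30,0,0,0,1],[0,0,30,0,0,0,1],[0,0,30,0,0,0,1],[0,0,30,0,0,0,1],[0,0,30,0,0,0,1],[0,0,25,0,0,0,1],[0,0,0,0,0,0,1],[0,0,0,0,0,0,1],[0,0,0,0,0,0,1]]'
python3 -m crank '[[0,0,0,0,0,0,-1],[0,0,0,0,0,0,-1],[0,0,0,0,0,0,-1],[0,0,0,0,0,0,-1],[0,0,0,0,0,0,-1],[0,0,0,0,0,0,-1],[0,0,0,0,0,0,-1],[0,0,0,0,0,0,-1],[0,0,0,0,0,0,-1],[0,0,0,0,0,0,-1]]' 40
python3 -m crank '[[0,0,-8,0,0,0,-1],[0,0,-15,0,0,0,-1],[0,0,-20,0,0,0,-1],[0,0,-20,0,0,0,-1],[0,0,-20,0,0,0,-1],[0,0,-20,0,0,0,-1],[0,0,-17,0,0,0,-1],[0,0,0,0,0,0,-1],[0,0,0,0,0,0,-1],[0,0,0,0,0,0,-1]]'
python3 look.py w5 yellow 0.02 300
```

```text
t: 23.73
tool_pos: [0.4439, -0.1741, 0.0279]
tool_rot: [2.22, 2.22, 0.001]
contact_force: [0.8, -0.4, 0.6]
opening: 0.0854
grip_force: 0.0
t: 24.57
tool_pos: [0.4436, -0.174, 0.0277]
tool_rot: [2.22, 2.22, 0.0]
contact_force: [-2.0, -0.1, 6.0]
opening: 0.0387
grip_force: 40.8
t: 25.4
tool_pos: [0.4421, -0.173, 0.145]
tool_rot: [-2.22, -2.22, 0.001]
contact_force: [0.7, -0.2, -1.5]
opening: 0.0387
grip_force: 40.4
tcp [ 442.1 -173.   145. ] tool y yaw deg 0.0 t 25.4
yellow px [539.  36.] c [619.1 -51.1] size [36. 44.] ang 5.5 circ [620. -51.] 56 go tool xy [121.9 177. ]
```

View pics/w5.png

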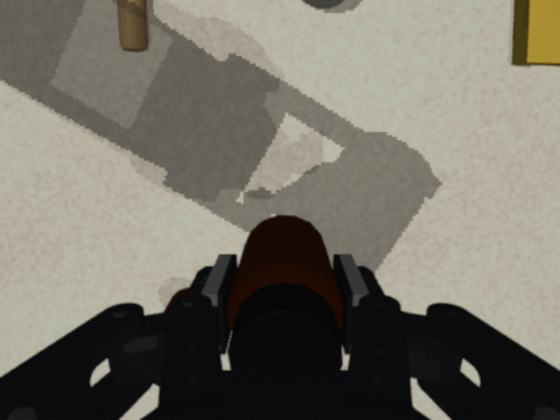

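The amber bottle is held upright between the pads, centred at about (285,280). Carry it to the far yellow bay.

```bash
python3 -m crank '[[10,9,0,0,0,0,-1],[16,15,0,0,0,0,-1],[19,18,0,0,0,0,-1],[20,19,0,0,0,0,-1],[20,19,0,0,0,0,-1],[20,19,0,0,0,0,-1],[20,19,0,0,0,0,-1],[20,19,0,0,0,0,-1],[20,19,0,0,0,0,-1],[19,18,0,0,0,0,-1]]'
python3 -m crank '[[16,15,0,0,0,0,-1],[11,11,0,0,0,0,-1],[5,5,0,0,0,0,-1],[0,0,0,0,0,0,-1],[0,0,0,0,0,0,-1],[0,0,0,0,0,0,-1],[0,0,0,0,0,0,-1],[0,0,0,0,0,0,-1],[0,0,0,0,0,0,-1],[0,0,0,0,0,0,-1]]'
python3 look.py w6 yellow 0.02 300
```

```text
t: 26.28
tool_pos: [0.6165, 0.012, 0.1438]
tool_rot: [-2.219, -2.22, 0.004]
contact_force: [0.3, -0.8, -0.8]
opening: 0.0389
grip_force: 40.4
t: 27.12
tool_pos: [0.6477, 0.0422, 0.1465]
tool_rot: [2.222, 2.221, 0.0]
contact_force: [0.6, -0.3, -1.7]
opening: 0.0387
grip_force: 40.5
tcp [647.7  42.2 146.5] tool y yaw deg -0.0 t 27.1
yellow px [284. 199.] c [648.2  38.3] size [76. 90.] ang 1.9 circ [649.  38.] 115 go tool xy [-3.8  0.6]
```

View pics/w6.png

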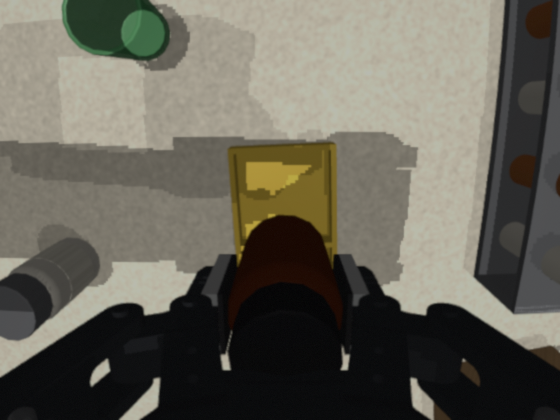

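The far rim corners are at (230,148) and (334,144), so the bay is centred under the bottle. Lower it.

```bash
python3 -m crank '[[1,1,15,0,0,0,-1],[0,0,22,0,0,0,-1],[0,0,22,0,0,0,-1],[0,0,20,0,0,0,-1],[0,0,15,0,0,0,-1],[0,0,10,0,0,0,-1],[0,0,6,0,0,0,-1],[0,0,2,0,0,0,-1],[0,0,0,0,0,0,-1],[0,0,0,0,0,0,-1]]'
python3 -m crank '[[0,0,1,0,0,0,-1],[0,0,0,0,0,0,-1],[0,0,1,0,0,0,-1],[0,0,0,0,0,0,-1],[0,0,1,0,0,0,-1],[0,0,0,0,0,0,-1],[0,0,0,0,0,0,-1],[0,0,0,0,0,0,-1],[0,0,0,0,0,0,-1],[0,0,0,0,0,0,-1]]'
```

```text
t: 28.0
tool_pos: [0.6498, 0.0435, 0.0355]
tool_rot: [2.22, 2.22, 0.002]
contact_force: [-0.4, 0.2, -1.0]
opening: 0.0389
grip_force: 40.5
t: 28.83
tool_pos: [0.6491, 0.0436, 0.0318]
tool_rot: [2.221, 2.221, 0.001]
contact_force: [-1.3, -0.0, 2.8]
opening: 0.0388
grip_force: 40.7
```

```bash
python3 -m crank '[[0,0,0,0,0,0,0.4],[0,0,0,0,0,0,0.7],[0,0,0,0,0,0,1],[0,0,0,0,0,0,1],[0,0,-10,0,0,0,1],[0,0,-25,0,0,0,1],[0,0,-35,0,0,0,1],[0,0,-38,0,0,0,1],[0,0,-38,0,0,0,1],[0,0,-38,0,0,0,1]]'
python3 -m crank '[[-12,-10,-14,0,0,0,1],[-20,-18,0,0,0,0,1],[-20,-18,0,0,0,0,1],[-20,-18,0,0,0,0,1],[-20,-18,0,0,0,0,1],[-20,-18,0,0,0,0,1],[-20,-18,0,0,0,0,1],[-20,-18,0,0,0,0,1],[-20,-18,0,0,0,0,1],[-20,-18,0,0,0,0,1]]'
python3 -m crank '[[-20,-18,0,0,0,0,1],[-20,-18,0,0,0,0,1],[-20,-18,0,0,0,0,1],[-20,-18,0,0,0,0,1],[-20,-18,0,0,0,0,1],[-20,-18,0,0,0,0,1],[0,-3,0,0,0,0,1],[0,0,0,0,0,0,1],[0,0,0,0,0,0,1],[0,0,0,0,0,0,1]]'
python3 look.py w7 dark 0.082 300
python3 -c "
from h import *
cv2.imwrite('pics/top3.png',get_image('top')[:,:,::-1])"
```

```text
t: 29.67
tool_pos: [0.6485, 0.0436, 0.2179]
tool_rot: [2.221, 2.221, 0.001]
contact_force: [0.9, 0.3, 0.4]
opening: 0.0855
grip_force: 0.0
t: 30.5
tool_pos: [0.4758, -0.1492, 0.2301]
tool_rot: [2.22, 2.221, 0.001]
contact_force: [0.3, -0.6, 0.6]
opening: 0.0856
grip_force: 0.0
t: 31.33
tool_pos: [0.3663, -0.2679, 0.2296]
tool_rot: [2.22, 2.222, 0.001]
contact_force: [0.5, 0.5, -0.1]
opening: 0.0852
grip_force: 0.0
tcp [ 366.3 -267.9  229.6] tool y yaw deg 0.1 t 31.3
dark px [291. 363.] c [ 361.3 -412.2] size [596. 198.] ang 0.2 circ [ 362. -511.] 596 go tool xy [-144.3   -5.1]
dark px [280. 189.] c [ 364.1 -264.3] size [35. 44.] ang 0.0 circ [ 364. -264.] 45 go tool xy [ 3.6 -2.2]
```

View pics/w7.png

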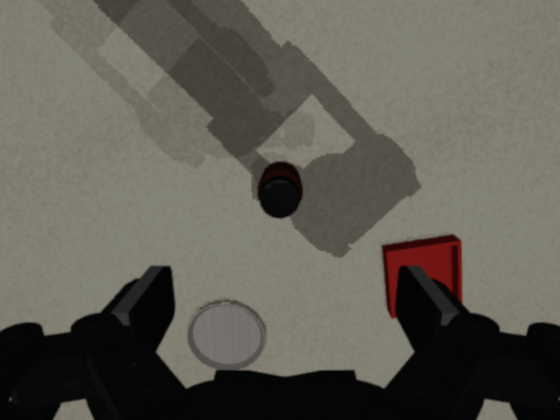

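View pics/top3.png

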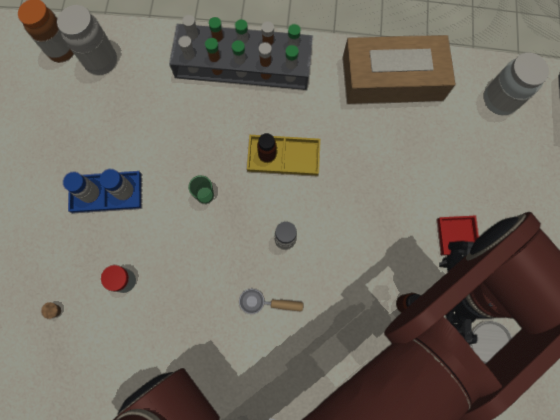

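The cap top is at (280,198) in the wrist view, so amber b is at about (364,-271). The top view shows amber a upright in the yellow tray at (267,148), and the reference and beaker haven't moved.

```bash
python3 -m crank '[[-3,-2,28,0,0,0,1],[0,0,30,0,0,0,1],[0,0,30,0,0,0,1],[0,0,30,0,0,0,1],[0,0,30,0,0,0,1],[0,0,30,0,0,0,1],[0,0,25,0,0,0,1],[0,0,0,0,0,0,1],[0,0,0,0,0,0,1],[0,0,0,0,0,0,1]]'
python3 -m crank '[[0,0,0,0,0,0,-1],[0,0,0,0,0,0,-1],[0,0,0,0,0,0,-1],[0,0,0,0,0,0,-1],[0,0,0,0,0,0,-1],[0,0,0,0,0,0,-1],[0,0,0,0,0,0,-1],[0,0,0,0,0,0,-1],[0,0,0,0,0,0,-1],[0,0,0,0,0,0,-1]]' 40
python3 -m crank '[[0,0,-8,0,0,0,-1],[0,0,-15,0,0,0,-1],[0,0,-20,0,0,0,-1],[0,0,-20,0,0,0,-1],[0,0,-20,0,0,0,-1],[0,0,-20,0,0,0,-1],[0,0,-17,0,0,0,-1],[0,0,0,0,0,0,-1],[0,0,0,0,0,0,-1],[0,0,0,0,0,0,-1]]'
```

```text
t: 32.27
tool_pos: [0.3649, -0.272, 0.0278]
tool_rot: [2.219, 2.221, -0.0]
contact_force: [0.0, -0.7, 1.3]
opening: 0.0852
grip_force: 0.0
t: 33.1
tool_pos: [0.3645, -0.2723, 0.0276]
tool_rot: [2.22, 2.22, -0.0]
contact_force: [-1.6, -0.1, 6.3]
opening: 0.0387
grip_force: 40.9
t: 33.93
tool_pos: [0.3632, -0.2708, 0.145]
tool_rot: [-2.22, -2.22, -0.0]
contact_force: [0.8, 0.1, -1.2]
opening: 0.0387
grip_force: 40.4
```

```bash
python3 -m crank '[[8,10,0,0,0,0,-1],[14,16,0,0,0,0,-1],[17,20,0,0,0,0,-1],[18,22,0,0,0,0,-1],[18,22,0,0,0,0,-1],[18,22,0,0,0,0,-1],[18,22,0,0,0,0,-1],[18,22,0,0,0,0,-1],[18,22,0,0,0,0,-1],[18,22,0,0,0,0,-1]]'
python3 -m crank '[[18,22,0,0,0,0,-1],[18,22,0,0,0,0,-1],[17,20,0,0,0,0,-1],[13,15,0,0,0,0,-1],[9,8,0,0,0,0,-1],[0,0,0,0,0,0,-1],[0,0,0,0,0,0,-1],[0,0,0,0,0,0,-1],[0,0,0,0,0,0,-1],[0,0,0,0,0,0,-1]]'
python3 -m crank '[[0,0,15,0,0,0,-1],[0,0,22,0,0,0,-1],[0,0,17,0,0,0,-1],[0,0,10,0,0,0,-1],[0,0,5,0,0,0,-1],[0,0,0,0,0,0,-1],[0,0,0,0,0,0,-1],[0,0,0,0,0,0,-1],[0,0,0,0,0,0,-1],[0,0,0,0,0,0,-1]]'
```

```text
t: 34.77
tool_pos: [0.5634, -0.1049, 0.1436]
tool_rot: [-2.219, -2.219, 0.003]
contact_force: [0.5, 0.2, -0.9]
opening: 0.0389
grip_force: 40.5
t: 35.6
tool_pos: [0.6501, -0.0322, 0.1463]
tool_rot: [-2.223, -2.22, 0.001]
contact_force: [-0.6, 0.7, -1.4]
opening: 0.0385
grip_force: 40.5
t: 36.43
tool_pos: [0.6516, -0.0315, 0.0786]
tool_rot: [2.22, 2.22, 0.002]
contact_force: [-0.0, 0.3, -1.1]
opening: 0.0386
grip_force: 40.5
```

```bash
python3 -m crank '[[0,0,10,0,0,0,-1],[0,0,13,0,0,0,-1],[0,0,10,0,0,0,-1],[0,0,6,0,0,0,-1],[0,0,3,0,0,0,-1],[0,0,1,0,0,0,-1],[0,0,0,0,0,0,-1],[0,0,0,0,0,0,-1],[0,0,0,0,0,0,-1],[0,0,0,0,0,0,-1]]'
python3 -m crank '[[0,0,1,0,0,0,-1],[0,0,0,0,0,0,-1],[0,0,1,0,0,0,-1],[0,0,0,0,0,0,-1],[0,0,1,0,0,0,-1],[0,0,0,0,0,0,-1],[0,0,0,0,0,0,-1],[0,0,0,0,0,0,-1],[0,0,0,0,0,0,-1],[0,0,0,0,0,0,-1]]'
```

```text
t: 37.27
tool_pos: [0.6513, -0.0315, 0.035]
tool_rot: [2.221, 2.221, 0.001]
contact_force: [0.7, -0.4, -1.0]
opening: 0.0389
grip_force: 40.5
t: 38.1
tool_pos: [0.6509, -0.0315, 0.0317]
tool_rot: [2.221, 2.221, 0.0]
contact_force: [-1.6, 1.0, 3.4]
opening: 0.039
grip_force: 40.9
```

Contact. Release, rise, and go above the jar.

```bash
python3 -m crank '[[0,0,0,0,0,0,0.4],[0,0,0,0,0,0,0.7],[0,0,0,0,0,0,1],[0,0,0,0,0,0,1],[0,0,-10,0,0,0,1],[0,0,-25,0,0,0,1],[0,0,-35,0,0,0,1],[0,0,-38,0,0,0,1],[0,0,-38,0,0,0,1],[0,0,-38,0,0,0,1]]'
python3 -m crank '[[10,-8,-14,0,0,0,1],[21,-19,0,0,0,0,1],[21,-19,0,0,0,0,1],[21,-19,0,0,0,0,1],[21,-19,0,0,0,0,1],[21,-19,0,0,0,0,1],[21,-19,0,0,0,0,1],[21,-19,0,0,0,0,1],[21,-19,0,0,0,0,1],[21,-19,0,0,0,0,1]]'
python3 -m crank '[[21,-19,0,0,0,0,1],[21,-19,0,0,0,0,1],[21,-19,0,0,0,0,1],[21,-19,0,0,0,0,1],[21,-19,0,0,0,0,1],[21,-19,0,0,0,0,1],[13,-11,0,0,0,0,1],[0,0,0,0,0,0,1],[0,0,0,0,0,0,1],[0,0,0,0,0,0,1]]'
python3 look.py w8 red 0.07 300
python3 - <<'E'
from h import *
o=ctrl.get_obs();im=cv2.imread("pics/w8.png")[:,:,::-1].copy()
a=im;b=get_image('top');cv2.imwrite('pics/m8.png',np.hstack([cv2.resize(a,(400,300)),cv2.resize(b,(400,300))])[:,:,::-1])
E
```

```text
t: 38.93
tool_pos: [0.6505, -0.0314, 0.2179]
tool_rot: [2.221, 2.221, 0.001]
contact_force: [0.5, 0.0, 0.1]
opening: 0.0853
grip_force: 0.0
t: 39.77
tool_pos: [0.4708, 0.1684, 0.2301]
tool_rot: [2.221, 2.221, 0.002]
contact_force: [0.7, 0.5, 0.5]
opening: 0.0854
grip_force: 0.0
t: 40.6
tool_pos: [0.3472, 0.3062, 0.2298]
tool_rot: [2.221, 2.221, 0.001]
contact_force: [0.1, -0.1, 0.2]
opening: 0.0857
grip_force: 0.0
tcp [347.2 306.2 229.8] tool y yaw deg -0.0 t 40.6
red px [285. 190.] c [348.7 305.7] size [46. 49.] ang 55.0 circ [349. 307.] 49 go tool xy [-0.5  1.5]
```

View pics/m8.png

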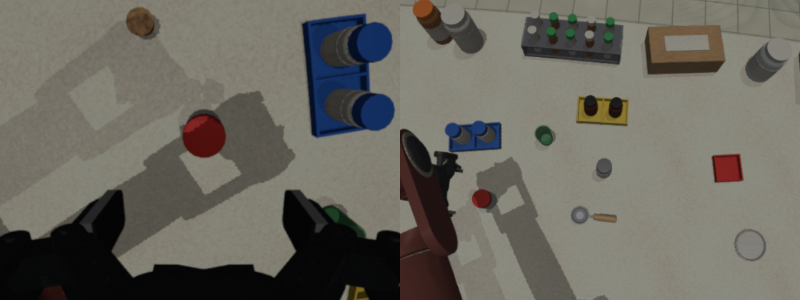

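All four bottles stand in their bays. The red lid is at about (204,136) in the left half of this composite, giving (349,306), right under the gripper. Grasp it.

```bash
python3 -m crank '[[0,1,28,0,0,0,1],[0,0,30,0,0,0,1],[0,0,30,0,0,0,1],[0,0,30,0,0,0,1],[0,0,30,0,0,0,1],[0,0,30,0,0,0,1],[0,0,22,0,0,0,1],[0,0,0,0,0,0,1],[0,0,0,0,0,0,1],[0,0,0,0,0,0,1]]'
python3 -m crank '[[0,0,0,0,0,0,-1],[0,0,0,0,0,0,-1],[0,0,0,0,0,0,-1],[0,0,0,0,0,0,-1],[0,0,0,0,0,0,-1],[0,0,0,0,0,0,-1],[0,0,0,0,0,0,-1],[0,0,0,0,0,0,-1],[0,0,0,0,0,0,-1],[0,0,0,0,0,0,-1]]' 50
python3 -m crank '[[0,0,-8,0,0,0,-1],[0,0,-15,0,0,0,-1],[0,0,-20,0,0,0,-1],[0,0,-20,0,0,0,-1],[0,0,-20,0,0,0,-1],[0,0,-20,0,0,0,-1],[0,0,-17,0,0,0,-1],[0,0,0,0,0,0,-1],[0,0,0,0,0,0,-1],[0,0,0,0,0,0,-1]]'
```

```text
t: 41.53
tool_pos: [0.3492, 0.3069, 0.0309]
tool_rot: [2.222, 2.22, 0.004]
contact_force: [0.0, 0.1, 0.2]
opening: 0.0851
grip_force: 0.0
t: 42.37
tool_pos: [0.3488, 0.3073, 0.0311]
tool_rot: [2.221, 2.221, 0.004]
contact_force: [-2.3, -1.1, 6.1]
opening: 0.0501
grip_force: 51.0
t: 43.2
tool_pos: [0.347, 0.3061, 0.148]
tool_rot: [-2.221, -2.221, 0.003]
contact_force: [-0.9, 0.6, -1.7]
opening: 0.0499
grip_force: 52.2
```

```bash
python3 -m crank '[[-12,3,0,0,0,0,-1],[-22,5,0,0,0,0,-1],[-28,7,0,0,0,0,-1],[-30,7,0,0,0,0,-1],[-30,7,0,0,0,0,-1],[-30,7,0,0,0,0,-1],[-30,7,0,0,0,0,-1],[-30,7,0,0,0,0,-1],[-30,7,0,0,0,0,-1],[-30,7,0,0,0,0,-1]]'
python3 -m crank '[[-30,7,0,0,0,0,-1],[-30,7,0,0,0,0,-1],[-30,7,0,0,0,0,-1],[-30,7,0,0,0,0,-1],[-30,7,0,0,0,0,-1],[-30,7,0,0,0,0,-1],[-30,7,0,0,0,0,-1],[-30,7,0,0,0,0,-1],[-30,7,0,0,0,0,-1],[-30,7,0,0,0,0,-1]]'
python3 -m crank '[[-30,8,0,0,0,0,-1],[-30,10,0,0,0,0,-1],[-23,10,0,0,0,0,-1],[-16,5,0,0,0,0,-1],[-6,0,0,0,0,0,-1],[0,0,0,0,0,0,-1],[0,0,0,0,0,0,-1],[0,0,0,0,0,0,-1],[0,0,0,0,0,0,-1],[0,0,0,0,0,0,-1]]'
python3 look.py w9 red 0.02 300
```

```text
t: 44.03
tool_pos: [0.4106, 0.0332, 0.1472]
tool_rot: [-2.22, -2.22, 0.003]
contact_force: [1.0, 0.9, -2.4]
opening: 0.0498
grip_force: 52.2
t: 44.87
tool_pos: [0.4807, -0.2662, 0.1467]
tool_rot: [-2.219, -2.218, 0.001]
contact_force: [1.0, 0.5, -2.3]
opening: 0.0497
grip_force: 52.2
t: 45.7
tool_pos: [0.5147, -0.3695, 0.1493]
tool_rot: [-2.22, -2.222, -0.0]
contact_force: [-0.3, -0.2, -1.8]
opening: 0.0498
grip_force: 52.3
tcp [ 514.7 -369.5  149.3] tool y yaw deg 0.1 t 45.7
red px [285. 320.] c [ 517.5 -469.2] size [111. 127.] ang 81.9 circ [ 516. -478.] 129 go tool xy [-99.8   2.8]
red px [287. 190.] c [ 514.7 -372.4] size [76. 78.] ang 8.9 circ [ 515. -373.] 107 go tool xy [-2.9  0. ]
```

View pics/w9.png

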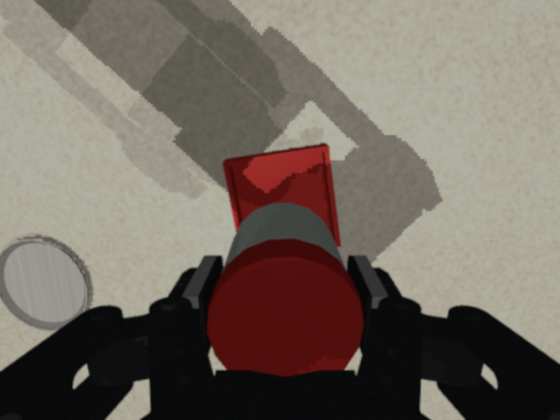

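The rim corners are at (224,160) and (327,145), so the bay centre is about (515,-373). Shift 3 mm and lower.

```bash
python3 -m crank '[[-3,0,15,0,0,0,-1],[0,0,22,0,0,0,-1],[0,0,22,0,0,0,-1],[0,0,20,0,0,0,-1],[0,0,15,0,0,0,-1],[0,0,10,0,0,0,-1],[0,0,6,0,0,0,-1],[0,0,2,0,0,0,-1],[0,0,0,0,0,0,-1],[0,0,0,0,0,0,-1]]'
python3 -m crank '[[0,0,1,0,0,0,-1],[0,0,0,0,0,0,-1],[0,0,1,0,0,0,-1],[0,0,0,0,0,0,-1],[0,0,1,0,0,0,-1],[0,0,0,0,0,0,-1],[0,0,0,0,0,0,-1],[0,0,0,0,0,0,-1],[0,0,0,0,0,0,-1],[0,0,0,0,0,0,-1]]'
```

```text
t: 46.58
tool_pos: [0.5155, -0.3741, 0.0385]
tool_rot: [2.22, 2.22, 0.0]
contact_force: [-0.0, -0.3, -3.0]
opening: 0.0497
grip_force: 52.3
t: 47.42
tool_pos: [0.515, -0.3738, 0.0352]
tool_rot: [2.221, 2.221, -0.0]
contact_force: [-3.5, 1.3, 6.2]
opening: 0.0495
grip_force: 52.7
```

```bash
python3 -m crank '[[0,0,0,0,0,0,0.4],[0,0,0,0,0,0,0.7],[0,0,0,0,0,0,1],[0,0,0,0,0,0,1],[0,0,-10,0,0,0,1],[0,0,-25,0,0,0,1],[0,0,-35,0,0,0,1],[0,0,-38,0,0,0,1],[0,0,-38,0,0,0,1],[0,0,-38,0,0,0,1]]'
python3 -m crank '[[15,-8,-15,0,0,0,1],[30,-15,0,0,0,0,1],[30,-15,0,0,0,0,1],[30,-15,0,0,0,0,1],[30,-15,0,0,0,0,1],[30,-15,0,0,0,0,1],[15,-7,0,0,0,0,1],[0,0,0,0,0,0,1],[0,0,0,0,0,0,1],[0,0,0,0,0,0,1]]'
python3 - <<'E'
from h import *
cv2.imwrite('pics/end.png',np.hstack([cv2.resize(get_image(n),(400,300)) for n in("top","side")])[:,:,::-1])
E
```

```text
t: 48.25
tool_pos: [0.5146, -0.3732, 0.2208]
tool_rot: [2.221, 2.221, 0.0]
contact_force: [0.7, 0.1, 0.4]
opening: 0.0851
grip_force: 0.0
t: 49.08
tool_pos: [0.4252, -0.1941, 0.234]
tool_rot: [2.221, 2.22, 0.0]
contact_force: [0.1, -0.5, 0.4]
opening: 0.0853
grip_force: 0.0
```

View pics/end.png

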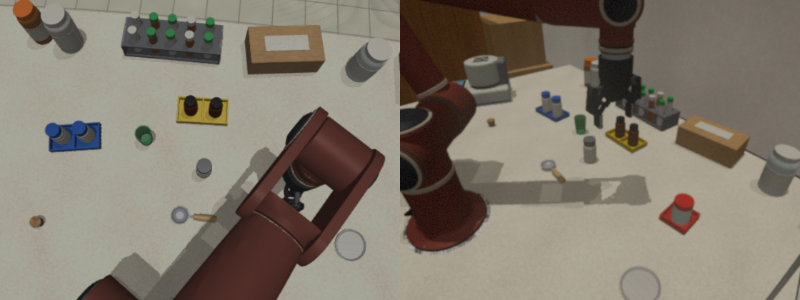

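All five samples stand upright in their bays: whites at (60,133) and (85,131), ambers at (190,104) and (215,106), and the jar at (682,208) in the side half. The reference (204,167) and beaker (144,134) haven't moved.

```bash
python3 -c "
from station import ctrl
print(ctrl.finish_job())"
```

```text
the job is handed in; nothing more can be done
None
```

The job is handed in at about 49 s of robot time: both white bottles are in the blue tray, both brown bottles in the yellow tray and the jar in the red tray, all upright, with the reference bottle and beaker left where they stood.

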